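# Make up a ward order: stacked cartons and cradled vials

## Task

Make up the ward order: stack the three medicine cartons lying flat in the middle of the grey order tray, the largest at the bottom, the middle-sized one on it and the smallest on top, each centred on the one below and square with the tray. Lay the two vials in the white cradle so that they cannot roll away, the thick one in the middle of the wide trough and the thin one in the middle of the narrow trough. Leave the three brown bottles standing where they are.

Things in the scene. Friction and masses are not known exactly. Their poses are not given: they have to be found in the camera images.
- large_carton: closed rigid medicine carton, navy with a yellow and a red band round its sides, paper panel on top; the largest of the three: 100 mm long (x) by 62 mm wide (y) by 45 mm high (z). Origin at the centre of its underside, z up. Lies flat on the table, its x axis within 0.35 rad of the world's +x.
- medium_carton: closed rigid medicine carton, navy with a yellow and a red band round its sides, paper panel on top; the middle-sized of the three: 78 mm long (x) by 48 mm wide (y) by 36 mm high (z). Origin at the centre of its underside, z up. Lies flat on the table, its x axis within 0.35 rad of the world's +x.
- small_carton: closed rigid medicine carton, navy with a yellow and a red band round its sides, paper panel on top; the smallest of the three: 58 mm long (x) by 34 mm wide (y) by 26 mm high (z). Origin at the centre of its underside, z up. Lies flat on the table, its x axis within 0.6 rad of the world's +x.
- thick_vial: the thick glass vial, lying on its side on the table, free to roll: amber with a paper label and a white cap at its +x end; body 32 mm in diameter, 60 mm long over all (the cap end is the last 16 mm, and slimmer). Origin on its axis at mid-length; x along the axis. At the start its axis is within 0.6 rad of the world's x; it may have turned about that axis.
- thin_vial: the thin glass vial, lying on its side on the table, free to roll: amber with a paper label and a white cap at its +x end; body 20 mm in diameter, 70 mm long over all (the cap end is the last 16 mm, and slimmer). Origin on its axis at mid-length; x along the axis. At the start its axis is within 0.6 rad of the world's x; it may have turned about that axis.
- order_tray: grey plastic tray fixed to the table, 160 mm (x) by 124 mm (y), floor 3 mm above the table, a low rim 3 mm thick whose top is 7 mm above the table. Origin at the centre of its underside on the table, z up; it stands on the robot's left or right, turned up to 0.35 rad.
- vial_cradle: white fixed plate 116 (x) x 130 (y) x 4 mm with two grey V troughs along x. Origin: centre of underside, z up; yaw up to 0.35 rad; across from the tray. Wide trough (thick vial): at y +36 mm, 24 wide, 78 long inside; seated vial axis 24 mm above table. Narrow trough (thin vial): y -36, 16 wide, 90 long; seated axis 18 up. Trough lips 12 mm up, end stops 16; plate flat beside troughs.
- bottle_a: one of three alike brown bottles, standing upright among the other things: 44 mm in diameter, 95 mm high, with label and white cap. Origin at the centre of its underside, z up. To be left standing where it is.
- bottle_b: one of three alike brown bottles, standing upright among the other things: 44 mm in diameter, 95 mm high, with label and white cap. Origin at the centre of its underside, z up. To be left standing where it is.
- bottle_c: one of three alike brown bottles, standing upright among the other things: 44 mm in diameter, 95 mm high, with label and white cap. Origin at the centre of its underside, z up. To be left standing where it is.

How it is judged:
At the end, for the whole second after the job is handed in: Cartons flat in the tray, large, medium, small upwards: large within 15 mm of the tray centre, others 12 mm of the one below, 0.25 rad of the tray. Each vial seated in its own trough: 5 mm sideways, 14 mm lengthwise, 4 mm height, 0.12 rad. Bottles upright, within 30 mm of their starts. All at rest (horizontal distance between large_carton and order_tray below 0.015 m and z of large_carton in the frame of order_tray between -0.001 and 0.007 m and angle between the x axis of each of large_carton, medium_carton, small_carton and the x axis of order_tray, either way round below 0.25 rad and angle between each of large_carton, medium_carton, small_carton's own z axis and vertical below 0.1 rad and linear speed of each of large_carton, medium_carton, small_carton, thick_vial, thin_vial below 0.02 m/s and horizontal distance between medium_carton and large_carton below 0.012 m and z of medium_carton in the frame of large_carton between 0.041 and 0.049 m and horizontal distance between small_carton and medium_carton below 0.012 m and z of small_carton in the frame of medium_carton between 0.032 and 0.04 m and x of thick_vial in the frame of vial_cradle between -0.014 and 0.014 m and y of thick_vial in the frame of vial_cradle between 0.031 and 0.041 m and z of thick_vial in the frame of vial_cradle between 0.01965 and 0.02765 m and angle between the x axis of each of thick_vial, thin_vial and the x axis of vial_cradle, either way round below 0.12 rad and x of thin_vial in the frame of vial_cradle between -0.014 and 0.014 m and y of thin_vial in the frame of vial_cradle between -0.041 and -0.031 m and z of thin_vial in the frame of vial_cradle between 0.01355 and 0.02155 m and angle between each of bottle_a, bottle_b, bottle_c's own z axis and vertical below 0.2 rad and distance of each of bottle_a, bottle_b, bottle_c from where it was at the start of the episode below 0.03 m); the robot touches nothing.
It fails at once if a brown bottle is knocked over or moved by more than 40 mm (distance of any of bottle_a, bottle_b, bottle_c from where it was at the start of the episode above 0.04 m or angle between any of bottle_a, bottle_b, bottle_c's own z axis and vertical above 0.4 rad).
It also fails if it takes over 136 s, if anything falls off the work surface, if the arm or the gripper's body presses on something with over 40 N, if the wrist force passes 120 N, or if a joint passes its speed limit or range.

## Robot

A 6-joint arm with a two-finger parallel gripper is mounted at the origin on the work surface. World frame = base frame: x ahead of the robot, y to its left, z up, the work surface at z = 0. Lengths are in m, angles in rad, forces in N, time in s.
With the tool pointing down it reaches from about 0.4 to 0.925 m from the base axis. Payload 3.4 kg.
Tool frame: the origin (TCP) lies at the very end of the fingers, on their centre line; the grasp point (between the pads) lies 19 mm behind it; z points along the fingers, y is the line along which they close (so a half turn about z gives the same grasp; the last joint's range is limited). The gripper opens to 85 mm and grips with 20 to 120 N. Pads are 22 mm wide; open, the fingers measure 114 mm over their backs; the gripper's body (76 mm by 85 mm) begins 54 mm behind the grasp point. The pads swing forward as they close: fully open they stand 13 mm farther back than shut.
Start: joints at [1.236, 0.307, 1.506, -0, 1.328, -0.073], TCP at [0.148, 0.556, 0.231] pointing down, gripper open.
Joint ranges: [-3.12, 3.12], [-1.05, 2.28], [0.14, 2.33], [-1.42, 4.57], [0.1, 2.73], [-2.68, 2.68]. Speed limits (rad/s): [2.57, 2.57, 3.14, 3.14, 3.14, 3.14].

## Interface

Orientations are given as a unit quaternion [x, y, z, w].
In Python, from cell import arm gives the robot as it stands.
- The arm moves only by the shell command python3 shift.py FILE [OPENING] [FORCE], which reads ROWS from the file FILE. ROWS is a JSON list of rows, 1 to 10 of them, each an object with the fields trans (a list: dx, dy, dz in units of 5 mm), spin (a turn about the tool's z in units of 0.1 rad); a field left out counts as zero; each row shifts and turns the commanded pose from where the row before left it, along the tool's axes as they then stand; what a row does not reach is not made up. A row lasts 1/10 s, in which the tool goes at most 0.05 m and 0.15 rad, less where a joint would pass 70% of its speed; a pose out of reach is approached as far as the arm can. OPENING is the finger opening in m, set as the command begins (- or left out keeps the last). The fingers move at their own pace and stop on an object; FORCE is the grip in N (left out, the last holds). Time passes only in rows, so rows that do not move let the fingers close. It prints the time, the measured TCP pose, the force, the opening and the grip force at its end. Input that does not fit is refused with a message, and nothing moves.
- arm.observe(): the state, without advancing time (a new reading comes with each control period).
- arm.grab_frame(name): name is "side" or "top" or "wrist"; returns the picture (400x640x3 uint8, red, green, blue); there is no depth.
- arm.calibration(name): a dict with "K" (3x3 intrinsics, pixels), "R" (3x3) and "t" (3): a world point X has camera coordinates R X + t. Camera axes: x right, y down, z forward; pixel columns grow to the right and rows downward; lengths in m; the calibration is good to about 2 mm. A picture is of the moment at which its call begins: read the wrist's pose just before it. calibration takes no time and is no camera call; for the wrist camera it gives the pose at the moment of the call.
- arm.close_job(): hands the job in; it is judged then, once.
The state is a dict: "t": time; "qpos": joint angles; "qvel": joint speeds; "joint_efforts": joint torques, N m; "ee_pos": TCP position; "ee_rot": TCP orientation; "wrist_force": force on the tool from outside, world axes, zero at the start; "ft_torque": the same for the moment, N m; "gripper_width": finger opening in m; "finger_force": force on a finger pad.
Only numpy, scipy, OpenCV 4.12 (cv2) and the standard library are available. Lean on these libraries where they do the work, as an engineer would, in place of code of your own. Each camera call takes 0.05 s, during which the arm holds its last target. There are 200 camera calls.

## Working session

There is one attempt and no reset: what is moved stays moved. The work goes in short steps, Python scripts to look and compute and a shell command to move; the robot and the scene stay as the last step left them, time stands still between calls to the robot, and variables do not carry over. Pictures are saved under pics/ and viewed, at most 16 in all, crops included, and the job is handed in when it is done.

```bash
ls; mkdir -p pics; python3 - <<'E'
from cell import arm
import cv2,numpy as np
s=arm.observe();print(s['t'],s['ee_pos'],s['ee_rot'])
for n in ("top","side"):
    c=arm.calibration(n);print(n,np.round(c['K'],1).tolist(),np.round(c['R'],3).tolist(),np.round(c['t'],3).tolist())
    cv2.imwrite(f"pics/{n}0.png",arm.grab_frame(n)[:,:,::-1])
E
```

```text
cell.py
pics
shift.py
0.0 [0.14808543 0.55491445 0.23040326] [ 1.30042949e-01  9.91507875e-01 -9.64468200e-04 -1.87087906e-04]
top [[425.4, 0.0, 323.5], [0.0, 425.4, 204.8], [0.0, 0.0, 1.0]] [[-0.013, -1.0, -0.012], [-0.988, 0.014, -0.154], [0.154, 0.01, -0.988]] [0.021, 0.582, 0.991]
side [[403.9, 0.0, 318.2], [0.0, 403.9, 201.3], [0.0, 0.0, 1.0]] [[0.896, -0.445, 0.0], [-0.332, -0.67, -0.664], [0.296, 0.595, -0.748]] [-0.519, 0.223, 0.903]
```
View pics/top0.png

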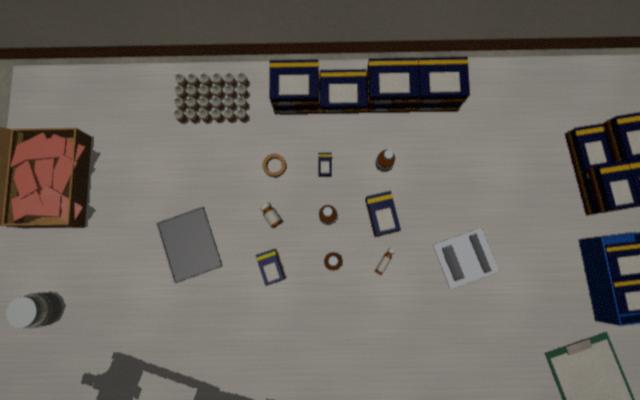

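The tray is at about (189,244), the cradle (466,258), the large carton (382,214), medium (270,267) and small (325,164). The thick vial is at (271,214) and the thin one at (384,261). I'll zoom in to get corners and tell bottles from rings.

```bash
python3 - <<'E'
import cv2
im=cv2.imread("pics/top0.png")
a=cv2.resize(im[140:290,245:405],None,fx=5,fy=5,interpolation=cv2.INTER_CUBIC)[:,:]
a=cv2.resize(im[145:285,250:405],(775,700),interpolation=cv2.INTER_CUBIC)
a=cv2.resize(im[145:285,250:405],(664,600),interpolation=cv2.INTER_CUBIC)
cv2.imwrite("pics/z1.png",cv2.convertScaleAbs(a,alpha=1.5))
E
```

View pics/z1.png

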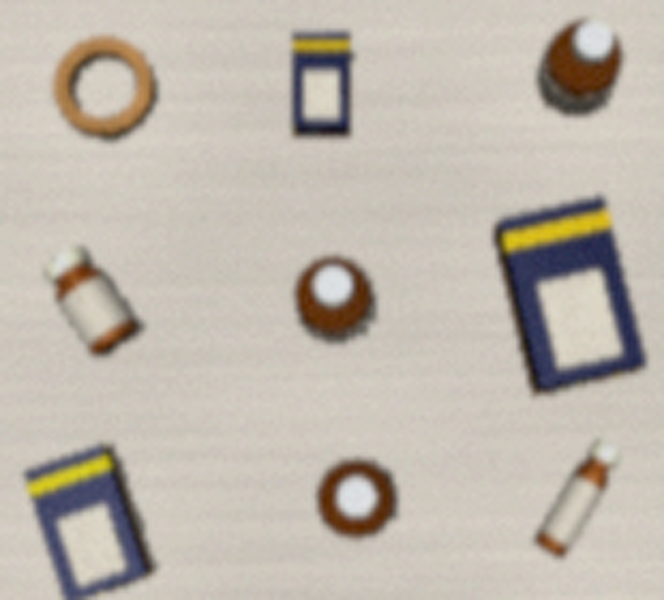

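View pics/side0.png

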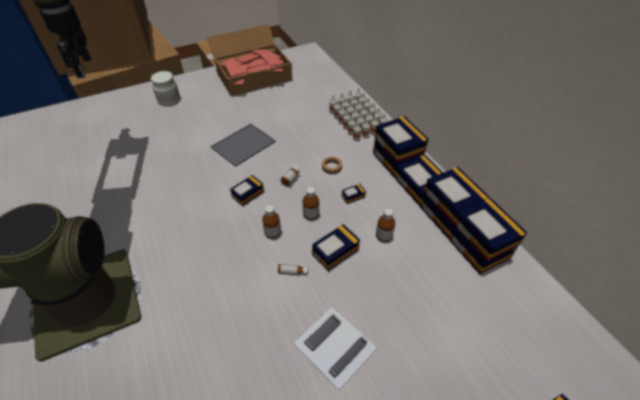

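The bottles are at about (386,159), (328,213) and (333,261); the ring at (274,165) is a distractor. Next I'll fit the known shapes to silhouettes in the top view.

```bash
cat > h.py <<'E'
import numpy as np,cv2
from scipy.optimize import minimize
def proj(c,X):
    p=(np.asarray(X)@np.asarray(c['R']).T+np.asarray(c['t']))@np.asarray(c['K']).T
    return p[:,:2]/p[:,2:]
def ray(c,uv,z):
    R,t=np.asarray(c['R']),np.asarray(c['t']);C=-R.T@t
    d=R.T@np.linalg.inv(c['K'])@[*uv,1];return C+d*(z-C[2])/d[2]
def box(l,w,h,z0=0):
    return np.array([[a*l/2,b*w/2,z0+k*h] for a in(-1,1) for b in(-1,1) for k in(0,1)])
def vial(d,L):
    a=np.linspace(0,2*np.pi,24,endpoint=False);o=[]
    for x,r in((-L/2,d/2),(L/2-18e-3,d/2),(L/2-14e-3,d*.4),(L/2,d*.4)):
        o+= [[x,r*np.cos(k),d/2+r*np.sin(k)] for k in a]
    return np.array(o)
def bottle():
    a=np.linspace(0,2*np.pi,24,endpoint=False)
    return np.array([[r*np.cos(k),r*np.sin(k),z] for z,r in((0,.022),(.06,.022),(.095,.013)) for k in a])
M=dict(large=box(.1,.062,.045),medium=box(.078,.048,.036),small=box(.058,.034,.026),thick=vial(.032,.06),thin=vial(.02,.07),
 tray=box(.16,.124,.007),cradle=box(.116,.13,.004))
def place(m,p,z=0):
    c,s=np.cos(p[2]),np.sin(p[2]);return m@np.array([[c,s,0],[-s,c,0],[0,0,1]])+[p[0],p[1],z]
def sil(c,m,p,shape,f,z=0):
    q=(proj(c,place(m,p,z))+.5)*f-.5
    o=np.zeros(shape,np.uint8)
    cv2.fillConvexPoly(o,cv2.convexHull(np.round(q*16).astype(np.int32)),255,shift=4);return o>0
def fit(c,mask,m,p0,f=4,z=0,d=(.015,.015,.15)):
    def cost(p):
        s=sil(c,m,p,mask.shape,f,z);return 1-(s&mask).sum()/max(1,(s|mask).sum())
    best=None
    for y in(-.2,0,.2):
        S=np.array([p0]*4,float);S[:,2]+=y
        for i in range(3):S[i+1,i]+=d[i]
        r=minimize(cost,S[0],method='Nelder-Mead',options=dict(initial_simplex=S,xatol=1e-5,fatol=1e-5))
        if best is None or r.fun<best.fun:best=r
    return best.x,1-best.fun
def mask(im,thr=22,f=4):
    lab=cv2.cvtColor(cv2.resize(im,None,fx=f,fy=f,interpolation=cv2.INTER_CUBIC),cv2.COLOR_RGB2LAB).astype(float)
    bg=cv2.resize(cv2.medianBlur(cv2.resize(lab.astype(np.uint8),None,fx=.25,fy=.25),151),lab.shape[1::-1]).astype(float)
    d=lab-bg;d[...,0]*=.6
    return np.linalg.norm(d,axis=2)>thr
def blob(m,uv,f=4,k=9):
    m=cv2.morphologyEx(m.astype(np.uint8),cv2.MORPH_CLOSE,np.ones((k,k)))
    cs,_=cv2.findContours(m,cv2.RETR_EXTERNAL,cv2.CHAIN_APPROX_NONE)
    b=max(cs,key=lambda q:cv2.pointPolygonTest(q,(float(uv[0]*f),float(uv[1]*f)),True))
    o=np.zeros(m.shape,np.uint8);cv2.drawContours(o,[b],-1,1,-1);return o>0
E
cat > f1.py <<'E'
from h import *
from cell import arm
import json
im=cv2.imread("pics/top0.png")[:,:,::-1].copy();c=arm.calibration("top")
m=mask(im,18);res={}
B=dict(large=(382,214),medium=(270,267),small=(325,164),thick=(271,214),thin=(384,261),tray=(189,244),cradle=(466,258))
Y=dict(thick=.5,thin=-.5,tray=.3,cradle=.25)
v=cv2.resize(im,None,fx=4,fy=4)[:,:,::-1].copy()
for n,uv in B.items():
    b=blob(m,uv);p0=ray(c,uv,.01);p,i=fit(c,b,M[n],[p0[0],p0[1],Y.get(n,.15)])
    res[n]=p.tolist();print(n,np.round(p,4),'iou',round(i,3))
    for s,col in((b,(0,255,0)),(sil(c,M[n],p,b.shape,4),(0,0,255))):
        k,_=cv2.findContours(s.astype(np.uint8),0,1);cv2.drawContours(v,k,-1,col,2)
for n,uv in dict(a=(386,159),b=(328,213),c=(333,261)).items():
    b=blob(m,uv);p0=ray(c,uv,.05);p,i=fit(c,b,bottle(),[p0[0],p0[1],0]);res['bottle_'+n]=p.tolist();print(n,np.round(p,4),round(i,3))
json.dump(res,open("poses.json","w"))
cv2.imwrite("pics/fit.png",cv2.resize(v[560:1180,560:2040],(800,335),interpolation=cv2.INTER_AREA))
E
python3 f1.py
```

```text
large [ 0.5612 -0.1315  0.2165] iou 0.986
medium [0.4352 0.1444 0.3222] iou 0.953
small [ 0.6912  0.0091 -0.0174] iou 0.958
thick [0.5632 0.1438 0.6053] iou 0.508
thin [ 0.4455 -0.1349 -0.5738] iou 0.409
tray [0.4941 0.3513 0.3342] iou 0.987
cradle [ 0.4679 -0.3369  0.4212] iou 0.152
a [ 0.6931 -0.1415  0.3009] 0.766
b [ 0.5596  0.0035 -0.2069] 0.95
c [ 0.4465 -0.0076 -0.083 ] 0.966
```

View pics/fit.png

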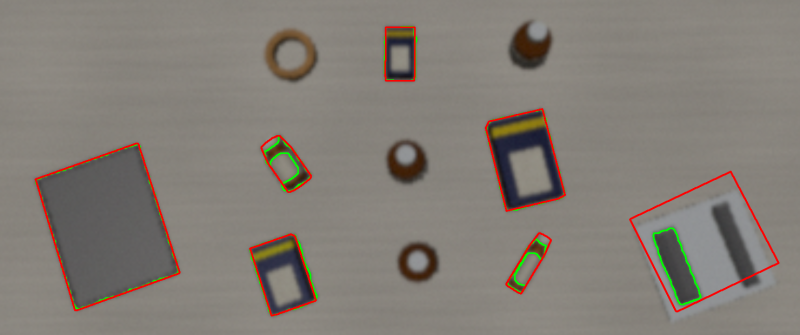

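Cartons and tray fit well. I still need the cradle, using its brightness, and I'll refine the vials with a lower threshold.

```bash
cat > f2.py <<'E'
from h import *
from cell import arm
import json
im=cv2.imread("pics/top0.png")[:,:,::-1].copy();c=arm.calibration("top");res=json.load(open("poses.json"))
g=cv2.resize(im,None,fx=4,fy=4,interpolation=cv2.INTER_CUBIC).astype(float)
print(im[258,466],im[258,425],im[258,510],im[264,453],im[252,481])
bl=g[...,2]; tab=im[258,425].astype(float)
d=np.abs(g-tab).max(2)
roi=np.zeros(d.shape,bool);roi[210*4:300*4,425*4:510*4]=1
b=blob((d>30)&roi,(466,258),k=25)
p,i=fit(c,b,M['cradle'],[.4679,-.3369,.3]);print('cradle',p,i);res['cradle']=p.tolist()
# vials: stricter visual fit using lower threshold, filled
m=mask(im,9)
bs={}
for n,uv in dict(thick=(271,214),thin=(384,261)).items():
    bb=blob(m,uv,k=13);q,j=fit(c,bb,M[n],res[n]);print(n,q,j);bs[n]=bb;res[n]=q.tolist()
v=g[:,:,::-1].clip(0,255).astype(np.uint8).copy();bs['cradle']=b
for n,bb in bs.items():
    for s,col in((bb,(0,255,0)),(sil(c,M[n],res[n],b.shape,4),(0,0,255))):
        k,_=cv2.findContours(s.astype(np.uint8),0,1);cv2.drawContours(v,k,-1,col,1)
x=place(np.array([[0,.036,.012],[0,-.036,.012],[.039,.036,.012],[-.039,.036,.012],[.045,-.036,.012],[-.045,-.036,.012]]),res['cradle'])
for q in proj(c,x):cv2.circle(v,tuple(int(k) for k in (q+.5)*4),3,(255,0,0),-1)
o=[cv2.resize(v[a-130:a+130,e-130:e+130],(400,400)) for a,e in((856,1084),(1044,1536))]
w=cv2.resize(v[1032-180:1032+180,1864-180:1864+180],(400,400))
cv2.imwrite("pics/fit2.png",np.hstack([np.vstack([cv2.resize(q,(300,300)) for q in o]),cv2.resize(w,(500,600))[:, :]]))
json.dump(res,open("poses.json","w"))
E
python3 f2.py
```

```text
[144 145 148] [136 133 126] [137 132 126] [71 69 70] [69 68 68]
cradle [ 0.46873547 -0.33806904  0.44297433] 0.15573750093323047
thick [0.56232387 0.1437315  0.60388583] 0.8740268931351733
thin [ 0.44495265 -0.13457721 -0.566545  ] 0.8929184023523646
```

View pics/fit2.png

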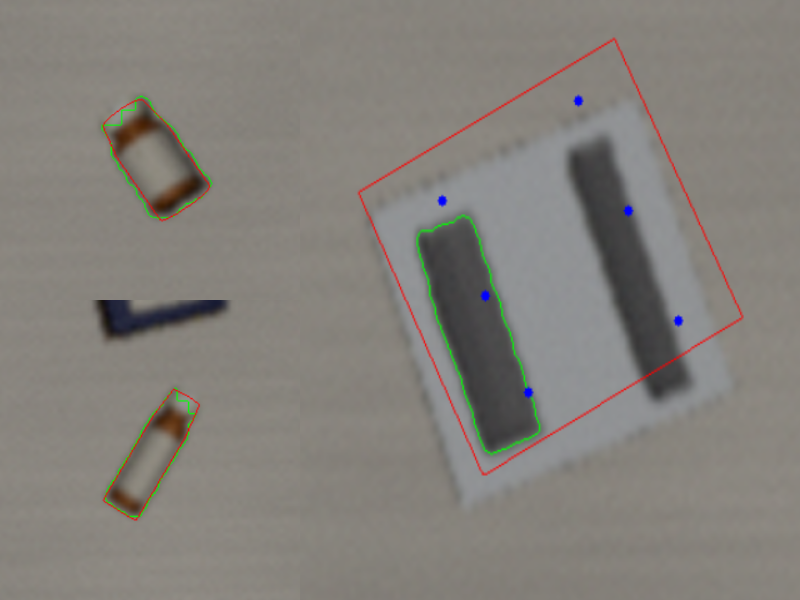

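```bash
cat > f3.py <<'E'
from h import *
from cell import arm
import json
im=cv2.imread("pics/top0.png")[:,:,::-1].copy();c=arm.calibration("top");res=json.load(open("poses.json"))
g=cv2.resize(im,None,fx=4,fy=4,interpolation=cv2.INTER_CUBIC).astype(float)
roi=np.zeros(g.shape[:2],bool);roi[215*4:300*4,425*4:510*4]=1
b=blob(((g[...,2]-g[...,0]>-3)|(g.max(2)<110))&roi,(466,258),k=9)
p,i=fit(c,b,M['cradle'],[.4679,-.3369,.3]);print('cradle',p,i)
X=np.array([[375,205],[632,98],[730,390],[463,505]])
q=np.array([ray(c,((1684+(x-300)*.72+.5)/4-.5,(852+y*.6+.5)/4-.5),.004) for x,y in X]);print(q.mean(0),np.linalg.norm(np.diff(q,axis=0),axis=1),np.arctan2(*(q[0]-q[3])[1::-1]))
# trough check
for uv,y in(((453,264),.036),((481.5,252),-.036)):
    bb=blob((g.max(2)<105)&roi,uv,k=3);M_=cv2.moments(bb.astype(np.uint8));o=((M_['m10']/M_['m00']+.5)/4-.5,(M_['m01']/M_['m00']+.5)/4-.5)
    print('trough',ray(c,o,.010),place(np.array([[0,y,.01]]),p))
res['cradle']=p.tolist();json.dump(res,open("poses.json","w"))
E
python3 f3.py
```

```text
cradle [ 0.45123295 -0.33673161  0.32581716] 0.9698092696906809
[ 0.45214307 -0.33687441  0.004     ] [0.12359948 0.11443338 0.12684844] 0.28972754250652905
trough [ 0.43924782 -0.30194408  0.01      ] [[ 0.43970996 -0.30262559  0.01      ]]
trough [ 0.46231357 -0.36966717  0.01      ] [[ 0.46275594 -0.37083763  0.01      ]]
```

```bash
cat > plan.py <<'E'
# usage: plan.py x y z yaw [flip]: distance to go, in the tool's axes AFTER the turn
import sys,numpy as np
from scipy.spatial.transform import Rotation as Rn
from cell import arm
x,y,z,yaw=map(float,sys.argv[1:5]);s=arm.observe()
R=Rn.from_quat(s['ee_rot']).as_matrix();th=np.arctan2(-R[0,1],R[1,1])
w=lambda a,m:(a+m/2)%m-m/2
d=w(yaw-th,np.pi)
if len(sys.argv)>5:d-=np.sign(d)*np.pi
turn=-d;th2=th+d
e=np.array([x,y,z])-s['ee_pos']
ty=np.array([-np.sin(th2),np.cos(th2),0]);tx=np.cross(ty,[0,0,-1])
q6=np.arctan2(y,x)-th2-np.pi/2
print('turn %.3f then dx %.4f dy %.4f dz %.4f | pos %s th %.3f q6 %.2f->%.2f t %.1f w %.4f'%(turn,e@tx,e@ty,-e[2],np.round(s['ee_pos'],4),th,s['qpos'][5],w(q6,2*np.pi),s['t'],s['gripper_width']))
E
python3 plan.py .5612 -.1315 .10 .2165; python3 plan.py .45 .2 .23 .2165
```

```text
turn -0.477 then dx -0.2560 dy -0.7592 dz 0.1304 | pos [0.1481 0.555  0.2304] th -0.261 q6 -0.07->-2.02 t 0.1 w 0.0855
turn -0.477 then dx -0.2186 dy -0.4115 dz 0.0004 | pos [0.1481 0.555  0.2304] th -0.261 q6 -0.07->-1.37 t 0.1 w 0.0855
```

Careful with the scale: shifts go in units of 5 mm and turns go in units of 0.1 rad. That gives: -0.12 rad is -1.2.

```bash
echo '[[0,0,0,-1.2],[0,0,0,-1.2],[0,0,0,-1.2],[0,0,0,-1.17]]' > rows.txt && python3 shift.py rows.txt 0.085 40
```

```text
refused: ROWS must be a list of objects, one for each row. Nothing was moved.
```

Nothing moved. I misread the format; it is a list of objects, one for each row. Resending.

```bash
echo '[{"spin": -1.2},{"spin": -1.2},{"spin": -1.2},{"spin": -1.17}]' > rows.txt && python3 shift.py rows.txt 0.085 40 && echo '[{"trans": [-4.4,-8,0]},{"trans": [-4.4,-8,0]},{"trans": [-4.4,-8,0]},{"trans": [-4.4,-8,0]},{"trans": [-4.4,-8,0]},{"trans": [-4.4,-8,0]},{"trans": [-4.4,-8,0]},{"trans": [-4.4,-8,0]},{"trans": [-4.4,-8,0]},{"trans": [-4.4,-8,0]}]' > rows.txt && python3 shift.py rows.txt; python3 plan.py .5612 -.1315 .10 .2165
```

```text
t: 0.5
ee_pos: [0.1481, 0.5552, 0.2308]
ee_rot: [-0.11, 0.994, -0.001, -0.0]
wrist_force: [0.4, 1.4, -0.2]
gripper_width: 0.0849
finger_force: 0.0
t: 1.5
ee_pos: [0.4496, 0.2103, 0.2311]
ee_rot: [-0.108, 0.994, -0.0, -0.0]
wrist_force: [0.5, 1.1, 0.3]
gripper_width: 0.0851
finger_force: 0.0
turn -0.000 then dx -0.0356 dy -0.3578 dz 0.1311 | pos [0.4496 0.2103 0.2311] th 0.216 q6 -1.43->-2.02 t 1.5 w 0.0851
```

Scaled: -0.04 m is -8, -0.02 m is -4.

```bash
echo '[{"trans": [-0.8,-8,2]},{"trans": [-0.8,-8,2]},{"trans": [-0.8,-8,2]},{"trans": [-0.8,-8,2]},{"trans": [-0.8,-8,2]},{"trans": [-0.8,-8,2]},{"trans": [-0.8,-8,2]},{"trans": [-0.8,-8,2]},{"trans": [0,-4,0]},{}]' > rows.txt && python3 shift.py rows.txt; python3 plan.py .5612 -.1315 .015 .2165
python3 - <<'E'
from h import *
from cell import arm
import json
c=arm.calibration("wrist");im=arm.grab_frame("wrist");r=json.load(open("poses.json"))
v=im[:,:,::-1].copy()
for n in M:
    if n in('large','medium','thin'):
        q=proj(c,place(M[n],r[n]));cv2.polylines(v,[cv2.convexHull(q.astype(np.int32))],1,(0,0,255),1)
cv2.imwrite("pics/w1.png",v)
E
```

```text
t: 2.5
ee_pos: [0.5537, -0.1161, 0.1504]
ee_rot: [-0.106, 0.994, -0.0, -0.0]
wrist_force: [0.1, 0.2, 0.3]
gripper_width: 0.0851
finger_force: 0.0
turn -0.004 then dx -0.0040 dy -0.0167 dz 0.1354 | pos [ 0.5537 -0.1161  0.1504] th 0.213 q6 -2.06->-2.02 t 2.5 w 0.0851
```

View pics/w1.png

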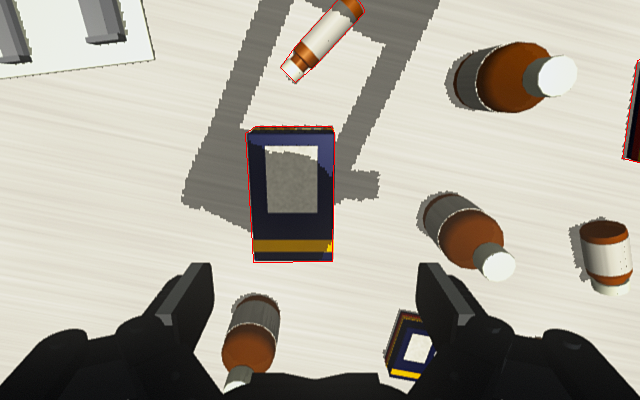

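The wrist view shows the large carton at (292,195) and the thin vial at (325,38), both inside their predicted outlines. The poses are good, so I'll grasp the large carton.

```bash
echo '[{"trans": [-0.8,-3.4,0],"spin": -0.04},{"trans": [0,0,8]},{"trans": [0,0,8]},{"trans": [0,0,6]},{"trans": [0,0,5.08]},{},{}]' > rows.txt && python3 shift.py rows.txt 0.085 40;python3 plan.py .5612 -.1315 .015 .2165
```

```text
t: 3.25
ee_pos: [0.561, -0.1284, 0.0161]
ee_rot: [-0.11, 0.994, 0.0, -0.0]
wrist_force: [0.1, 0.6, 0.9]
gripper_width: 0.0851
finger_force: 0.0
turn 0.005 then dx 0.0004 dy -0.0031 dz 0.0011 | pos [ 0.561  -0.1284  0.0161] th 0.221 q6 -2.09->-2.02 t 3.2 w 0.0851
```

Scaled: -0.003 m is -0.6, 0.004 rad is 0.04.

```bash
echo '[{"trans": [0,-0.6,0],"spin": 0.04},{},{},{},{},{},{},{}]' > rows.txt && python3 shift.py rows.txt 0.03 40;python3 plan.py .4941 .3513 .25 .3342
```

```text
t: 4.05
ee_pos: [0.5632, -0.1325, 0.018]
ee_rot: [-0.108, 0.994, -0.001, 0.002]
wrist_force: [-0.2, -0.2, 6.9]
gripper_width: 0.0616
finger_force: 45.5
turn -0.118 then dx -0.0935 dy 0.4797 dz -0.2320 | pos [ 0.5632 -0.1325  0.018 ] th 0.216 q6 -2.09->-1.29 t 4.0 w 0.0616
```

Scaled: -0.04 m is -8, -0.02 m is -4, -0.059 rad is -0.59.

```bash
echo '[{"trans": [0,0,-4]},{"trans": [0,0,-8]},{"trans": [0,0,-8]},{"trans": [0,0,-8],"spin": -0.59},{"trans": [0,0,-4],"spin": -0.59},{}]' > rows.txt && python3 shift.py rows.txt ; python3 plan.py .4941 .3513 .16 .3342
```

```text
t: 4.65
ee_pos: [0.5638, -0.1326, 0.1803]
ee_rot: [-0.166, 0.986, -0.002, 0.004]
wrist_force: [0.6, -0.1, -1.4]
gripper_width: 0.061
finger_force: 44.6
turn 0.000 then dx -0.0929 dy 0.4800 dz 0.0203 | pos [ 0.5638 -0.1326  0.1803] th 0.334 q6 -2.21->-1.29 t 4.7 w 0.0610
```

Scaled: 0.05 m is 10, 0.03 m is 6.

```bash
echo '[{"trans": [-1.8,6,0]},{"trans": [-1.6,10,0]},{"trans": [-1.8,10,0]},{"trans": [-1.8,10,0]},{"trans": [-1.8,10,0]},{"trans": [-1.8,10,0]},{"trans": [-2,10,0]},{"trans": [-2,10,0]},{"trans": [-2,10,0]},{"trans": [-2,10,0]}]' > rows.txt && python3 shift.py rows.txt >/dev/null; echo '[{"trans": [0,0,4]},{}]' > rows.txt && python3 shift.py rows.txt; python3 plan.py .495 .352 .021 .3342
```

```text
t: 5.85
ee_pos: [0.4895, 0.3443, 0.1518]
ee_rot: [-0.167, 0.986, -0.002, -0.004]
wrist_force: [-0.8, -0.9, -2.6]
gripper_width: 0.0611
finger_force: 44.6
turn 0.002 then dx -0.0077 dy 0.0054 dz 0.1308 | pos [0.4895 0.3443 0.1518] th 0.336 q6 -1.36->-1.29 t 5.8 w 0.0611
```

Scaled: 0.04 m is 8, 0.03 m is 6, 0.002 rad is 0.02.

```bash
echo '[{"trans": [-1.6,1.1,0],"spin": 0.02},{"trans": [0,0,8]},{"trans": [0,0,8]},{"trans": [0,0,6]},{"trans": [0,0,2]},{"trans": [0,0,1]},{},{}]' > rows.txt && python3 shift.py rows.txt; python3 plan.py .495 .352 .021 .3342
```

```text
t: 6.65
ee_pos: [0.5003, 0.3528, 0.0326]
ee_rot: [-0.165, 0.986, 0.001, 0.002]
wrist_force: [0.5, 0.9, -1.9]
gripper_width: 0.0611
finger_force: 44.6
turn -0.003 then dx 0.0052 dy 0.0010 dz 0.0116 | pos [0.5003 0.3528 0.0326] th 0.332 q6 -1.36->-1.29 t 6.7 w 0.0611
```

```bash
echo '[{"trans": [0.8,-0.2,1]},{"trans": [0,0,1]},{},{}]' > rows.txt && python3 shift.py rows.txt; python3 plan.py .495 .352 .021 .3342
```

```text
t: 7.05
ee_pos: [0.4951, 0.35, 0.0211]
ee_rot: [-0.165, 0.986, -0.0, 0.0]
wrist_force: [-0.8, -0.1, -0.1]
gripper_width: 0.0611
finger_force: 44.7
turn -0.002 then dx -0.0006 dy 0.0019 dz 0.0001 | pos [0.4951 0.35   0.0211] th 0.332 q6 -1.36->-1.29 t 7.0 w 0.0611
```

Contact has begun, since the weight is carried. Next I'll release, lift and go to the medium carton.

```bash
echo '[{},{},{},{},{},{"trans": [0,0,-4]},{"trans": [0,0,-8]},{"trans": [0,0,-8]},{"trans": [0,0,-4]}]' > rows.txt && python3 shift.py rows.txt 0.085; python3 plan.py .4352 .1444 .12 .3222
```

```text
t: 7.95
ee_pos: [0.4968, 0.351, 0.1445]
ee_rot: [-0.165, 0.986, 0.001, 0.002]
wrist_force: [0.1, 0.7, 0.8]
gripper_width: 0.0849
finger_force: 0.0
turn 0.010 then dx 0.1239 dy -0.1764 dz 0.0245 | pos [0.4968 0.351  0.1445] th 0.332 q6 -1.36->-1.57 t 8.0 w 0.0849
```

```bash
echo '[{"trans": [5,-7,0],"spin": 0.1},{"trans": [5,-7,0]},{"trans": [5,-7,0]},{"trans": [5,-7,0]},{"trans": [4.8,-7.2,0]},{"trans": [0,0,4]},{}]' > rows.txt && python3 shift.py rows.txt - 35; python3 plan.py .4352 .1444 .009 .3222
python3 - <<'E'
from h import *
from cell import arm
import json
c=arm.calibration("wrist");im=arm.grab_frame("wrist");r=json.load(open("poses.json"))
v=im[:,:,::-1].copy()
for n in M:
    q=proj(c,place(M[n],r[n]));
    if abs(q-[320,200]).max()<600:cv2.polylines(v,[cv2.convexHull(q.astype(np.int32))],1,(0,0,255),1)
cv2.imwrite("pics/w2.png",v)
E
```

```text
t: 8.65
ee_pos: [0.4318, 0.1421, 0.1198]
ee_rot: [-0.159, 0.987, -0.0, -0.002]
wrist_force: [-0.8, 0.5, -1.0]
gripper_width: 0.0851
finger_force: 0.0
turn -0.003 then dx -0.0039 dy 0.0011 dz 0.1108 | pos [0.4318 0.1421 0.1198] th 0.320 q6 -1.67->-1.57 t 8.7 w 0.0851
```

View pics/w2.png

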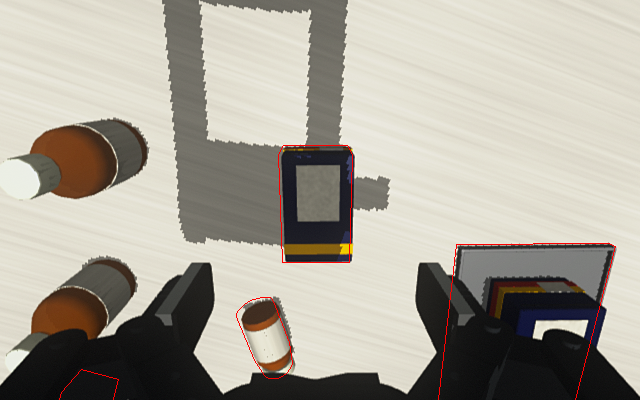

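The medium carton at (317,203) fits its outline. The thick vial at (268,335) sits slightly right of its prediction, so I'll refine it later.

Scaled: 0.04 m is 8, 0.03 m is 6.

```bash
echo '[{"trans": [-0.6,0.2,6]},{"trans": [0,0,8]},{"trans": [0,0,6]},{"trans": [0,0,2]},{},{}]' > rows.txt && python3 shift.py rows.txt && python3 plan.py .4352 .1444 .009 .3222 && echo '[{},{},{},{},{},{},{}]' > rows.txt && python3 shift.py rows.txt 0.02; python3 plan.py .4941 .3513 .17 .3342
```

```text
t: 9.3
ee_pos: [0.4374, 0.1462, 0.0117]
ee_rot: [-0.161, 0.987, 0.0, 0.001]
wrist_force: [-0.1, 0.3, 0.2]
gripper_width: 0.0847
finger_force: 0.0
turn 0.001 then dx 0.0027 dy -0.0010 dz 0.0027 | pos [0.4374 0.1462 0.0117] th 0.323 q6 -1.66->-1.57 t 9.3 w 0.0847
t: 10.0
ee_pos: [0.4372, 0.1457, 0.0121]
ee_rot: [-0.16, 0.987, 0.0, 0.001]
wrist_force: [-0.9, 0.5, 6.2]
gripper_width: 0.0471
finger_force: 35.8
turn -0.012 then dx -0.1212 dy 0.1755 dz -0.1579 | pos [0.4372 0.1457 0.0121] th 0.322 q6 -1.66->-1.29 t 10.0 w 0.0471
```

Scaled: -0.04 m is -8, -0.02 m is -4, -0.012 rad is -0.12.

```bash
echo '[{"trans": [0,0,-4]},{"trans": [0,0,-8]},{"trans": [0,0,-8]},{"trans": [0,0,-8],"spin": -0.12},{"trans": [0,0,-4]},{}]' > rows.txt && python3 shift.py rows.txt
cat > chk.py <<'E'
# fit carton n at height z in tray, top view (seen over the tray: navy/paper/bands vs grey)
import sys,json
from h import *
from cell import arm
n,z=sys.argv[1],float(sys.argv[2]);r=json.load(open("poses.json"));c=arm.calibration("top");im=arm.grab_frame("top")
cv2.imwrite(f"pics/chk_{n}.png",im[:,:,::-1])
p=r['tray'];x0,y0=(proj(c,[[p[0],p[1],.05]])[0]).astype(int)
g=cv2.resize(im,None,fx=4,fy=4,interpolation=cv2.INTER_CUBIC).astype(float)
t=sil(c,box(.15,.114,.003+z),p,g.shape[:2],4)
chroma=np.abs(g[...,2]-g[...,0])
m=((chroma>12)|(g.max(2)>105)|(g.max(2)<45))&t
b=blob(m,(x0,y0),k=21)
q,i=fit(c,b,M[n],p,z=z);print(n,np.round(q,4),'iou',round(i,3),'rel tray',np.round(q-p,4))
v=g[:,:,::-1].clip(0,255).astype(np.uint8)
for s,col in((b,(0,255,0)),(sil(c,M[n],q,b.shape,4,z),(0,0,255))):
    k,_=cv2.findContours(s.astype(np.uint8),0,1);cv2.drawContours(v,k,-1,col,1)
cv2.imwrite(f"pics/chkv_{n}.png",v[4*y0-200:4*y0+200,4*x0-200:4*x0+200])
E
python3 chk.py large .003;python3 plan.py .4941 .3513 .17 .3342
```

```text
t: 10.6
ee_pos: [0.4386, 0.146, 0.1745]
ee_rot: [-0.166, 0.986, 0.0, 0.004]
wrist_force: [-0.0, 0.8, -1.4]
gripper_width: 0.0474
finger_force: 37.3
large [0.4687 0.3526 0.3464] iou 0.556 rel tray [-0.0254  0.0013  0.0121]
turn -0.000 then dx -0.1212 dy 0.1756 dz 0.0025 | pos [0.4372 0.1457 0.1725] th 0.334 q6 -1.67->-1.29 t 10.7 w 0.0476
```

View pics/chkv_large.png

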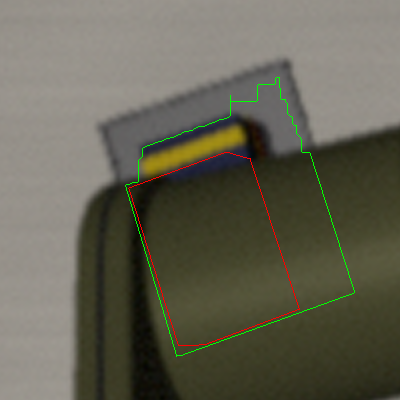

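The arm hides the tray from the top camera. I'll hover over the tray and use the wrist camera instead.

```bash
echo '[{"trans": [-4.8,7,0]},{"trans": [-4.8,7,0]},{"trans": [-4.8,7,0]},{"trans": [-4.8,7,0]},{"trans": [-4.8,7,0]},{},{}]' > rows.txt && python3 shift.py rows.txt; python3 plan.py .4965 .351 .061 .3342
cat > w.py <<'E'
import sys,json
from h import *
from cell import arm
c=arm.calibration("wrist");im=arm.grab_frame("wrist");r=json.load(open("poses.json"))
v=im[:,:,::-1].copy();T=r['tray']
def dr(m,p,z,col=(0,0,255)):
    q=proj(c,place(m,p,z))
    if abs(q-[320,200]).max()<900:cv2.polylines(v,[cv2.convexHull(q.astype(np.int32))],1,col,1)
dr(M['tray'],T,0)
for a in sys.argv[2:]:
    n,z=a.split(':');dr(M[n],T if float(z)>0 else r[n],float(z))
cv2.imwrite(f"pics/{sys.argv[1]}.png",v);cv2.imwrite(f"pics/{sys.argv[1]}_raw.png",im[:,:,::-1])
json.dump({k:np.asarray(x).tolist() for k,x in c.items()},open(f"pics/{sys.argv[1]}.json","w"))
E
python3 w.py w3 large:.003
```

```text
t: 11.35
ee_pos: [0.4909, 0.3502, 0.1681]
ee_rot: [-0.167, 0.986, -0.001, -0.002]
wrist_force: [-0.5, -0.6, -1.9]
gripper_width: 0.0477
finger_force: 37.3
turn 0.002 then dx -0.0056 dy -0.0011 dz 0.1071 | pos [0.4909 0.3502 0.1681] th 0.336 q6 -1.36->-1.29 t 11.3 w 0.0477
```

View pics/w3.png

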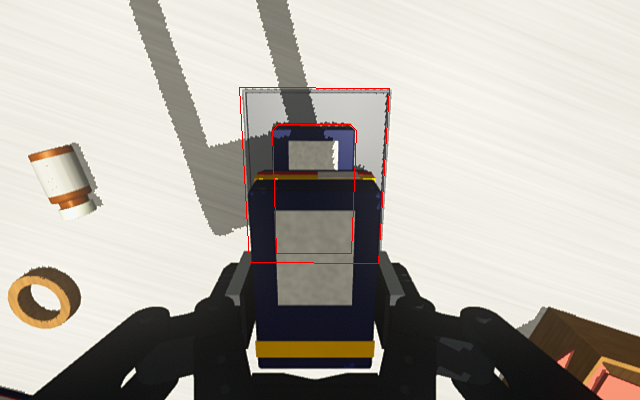

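The large carton sits centred in the tray within about 2 mm: its far edge at (315,125) matches the prediction. I'll lower the medium carton.

Scaled: 0.03 m is 6, 0.01 m is 2.

```bash
echo '[{"trans": [-0.8,-0.2,6]},{"trans": [0,0,6]},{"trans": [0,0,6]},{"trans": [0,0,2]},{},{}]' > rows.txt && python3 shift.py rows.txt; python3 plan.py .4965 .351 .061 .3342
```

```text
t: 12.0
ee_pos: [0.4968, 0.3502, 0.0717]
ee_rot: [-0.166, 0.986, 0.0, 0.0]
wrist_force: [0.7, 0.2, -0.6]
gripper_width: 0.0473
finger_force: 37.2
turn -0.001 then dx 0.0000 dy 0.0009 dz 0.0107 | pos [0.4968 0.3502 0.0717] th 0.333 q6 -1.36->-1.29 t 12.0 w 0.0473
```

Scaled: 0.005 m is 1, 0.001 m is 0.2.

```bash
echo '[{"trans": [0,0.2,1]},{"trans": [0,0,1]},{},{}]' > rows.txt && python3 shift.py rows.txt; python3 plan.py .4965 .351 .061 .3342
```

```text
t: 12.4
ee_pos: [0.496, 0.3516, 0.0611]
ee_rot: [-0.166, 0.986, 0.0, 0.0]
wrist_force: [-0.0, 0.6, -1.1]
gripper_width: 0.0473
finger_force: 37.3
turn 0.000 then dx -0.0003 dy -0.0008 dz 0.0001 | pos [0.496  0.3516 0.0611] th 0.334 q6 -1.36->-1.29 t 12.4 w 0.0473
```

Scaled: 0.0015 m is 0.3.

```bash
echo '[{"trans": [0,0,0.3]},{}]' > rows.txt && python3 shift.py rows.txt; echo '[{},{},{},{},{},{"trans": [0,0,-4]},{"trans": [0,0,-8]},{"trans": [0,0,-8]},{}]' > rows.txt && python3 shift.py rows.txt 0.085; python3 plan.py .6912 .0091 .16 -.0174
```

```text
t: 12.6
ee_pos: [0.4963, 0.3518, 0.0602]
ee_rot: [-0.166, 0.986, 0.0, 0.0]
wrist_force: [-2.2, -0.0, 4.3]
gripper_width: 0.0478
finger_force: 37.9
t: 13.5
ee_pos: [0.4997, 0.3538, 0.1655]
ee_rot: [-0.166, 0.986, 0.002, 0.006]
wrist_force: [1.1, 0.4, 0.4]
gripper_width: 0.0848
finger_force: 0.0
turn 0.352 then dx -0.1974 dy -0.3414 dz 0.0055 | pos [0.4997 0.3538 0.1655] th 0.334 q6 -1.36->-1.54 t 13.5 w 0.0848
```

```bash
echo '[{"spin": 1.17},{"spin": 1.17},{"spin": 1.18},{"trans": [-4.8,-8,0]},{"trans": [-4.8,-8,0]},{"trans": [-4.8,-8,0]},{"trans": [-4.8,-8,0]},{"trans": [-4.8,-8,0]},{"trans": [-4.8,-8,0]},{"trans": [-4.8,-8,0]}]' > rows.txt && python3 shift.py rows.txt; echo '[{"trans": [-5.2,-8,0]},{"trans": [0,-4,4]},{"trans": [0,0,4]},{}]' > rows.txt && python3 shift.py rows.txt; python3 plan.py .6912 .0091 .007 -.0174; python3 w.py w4 small:0
```

```text
t: 14.5
ee_pos: [0.6594, 0.0668, 0.1587]
ee_rot: [0.009, 1.0, 0.0, -0.0]
wrist_force: [0.7, 0.1, 0.2]
gripper_width: 0.0852
finger_force: 0.0
t: 14.9
ee_pos: [0.6812, 0.007, 0.1154]
ee_rot: [0.01, 1.0, 0.0, -0.004]
wrist_force: [-0.3, 0.3, -0.7]
gripper_width: 0.0843
finger_force: 0.0
turn -0.002 then dx -0.0100 dy 0.0023 dz 0.1084 | pos [0.6812 0.007  0.1154] th -0.020 q6 -1.60->-1.54 t 14.9 w 0.0843
```

View pics/w4.png

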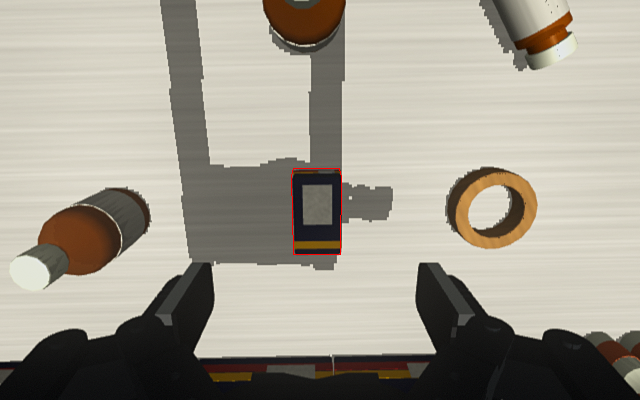

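The small carton at (317,212) matches its outline, so I'll grasp it.

```bash
echo '[{"trans": [-2,0.5,6]},{"trans": [0,0,8]},{"trans": [0,0,6]},{"trans": [0,0,1.2]},{},{}]' > rows.txt && python3 shift.py rows.txt && python3 plan.py .6912 .0091 .007 -.0174
```

```text
t: 15.55
ee_pos: [0.6957, 0.0109, 0.0155]
ee_rot: [0.009, 1.0, -0.0, 0.002]
wrist_force: [0.4, 0.8, 0.4]
gripper_width: 0.0851
finger_force: 0.0
turn 0.000 then dx 0.0044 dy -0.0018 dz 0.0085 | pos [0.6957 0.0109 0.0155] th -0.017 q6 -1.60->-1.54 t 15.6 w 0.0851
```

Scaled: 0.006 m is 1.2, 0.004 m is 0.8.

```bash
echo '[{"trans": [0.8,-0.2,1.2]},{},{}]' > rows.txt && python3 shift.py rows.txt - 25 && echo '[{},{},{},{},{},{},{},{}]' > rows.txt && python3 shift.py rows.txt 0.01; python3 plan.py .4941 .3513 .17 .3342
```

```text
t: 15.85
ee_pos: [0.6901, 0.0094, 0.0083]
ee_rot: [0.009, 1.0, -0.0, 0.001]
wrist_force: [0.6, -0.6, 0.4]
gripper_width: 0.0851
finger_force: 0.0
t: 16.65
ee_pos: [0.6902, 0.0095, 0.0076]
ee_rot: [0.009, 1.0, -0.0, 0.0]
wrist_force: [-0.1, -0.1, 1.6]
gripper_width: 0.0337
finger_force: 25.5
turn -0.352 then dx 0.0732 dy 0.3872 dz -0.1624 | pos [0.6902 0.0095 0.0076] th -0.018 q6 -1.60->-1.29 t 16.6 w 0.0337
```

Scaled: 0.048 m is 9.6, -0.04 m is -8, -0.088 rad is -0.88.

```bash
echo '[{"trans": [0,0,-4]},{"trans": [0,0,-8],"spin": -0.88},{"trans": [0,0,-8],"spin": -0.88},{"trans": [0,0,-8],"spin": -0.88},{"trans": [0,0,-6],"spin": -0.88},{"trans": [1.8,9.6,0]},{"trans": [1.8,9.6,0]},{"trans": [1.8,9.6,0]},{"trans": [1.8,9.6,0]},{"trans": [1.8,9.6,0]}]' > rows.txt && python3 shift.py rows.txt ; echo '[{"trans": [1.8,9.6,0]},{"trans": [1.8,9.6,0]},{"trans": [1.8,8,0]},{},{}]' > rows.txt && python3 shift.py rows.txt; python3 plan.py .4935 .351 .093 .3342; python3 w.py w5 medium:.048
```

```text
t: 17.65
ee_pos: [0.5672, 0.2227, 0.1771]
ee_rot: [-0.166, 0.986, -0.0, -0.0]
wrist_force: [-0.0, 1.4, -0.4]
gripper_width: 0.0335
finger_force: 25.3
t: 18.15
ee_pos: [0.4977, 0.3417, 0.1771]
ee_rot: [-0.168, 0.986, -0.0, -0.0]
wrist_force: [0.5, 0.9, -0.6]
gripper_width: 0.0334
finger_force: 25.3
turn 0.003 then dx 0.0009 dy 0.0101 dz 0.0841 | pos [0.4977 0.3417 0.1771] th 0.337 q6 -1.38->-1.29 t 18.1 w 0.0334
```

View pics/w5.png

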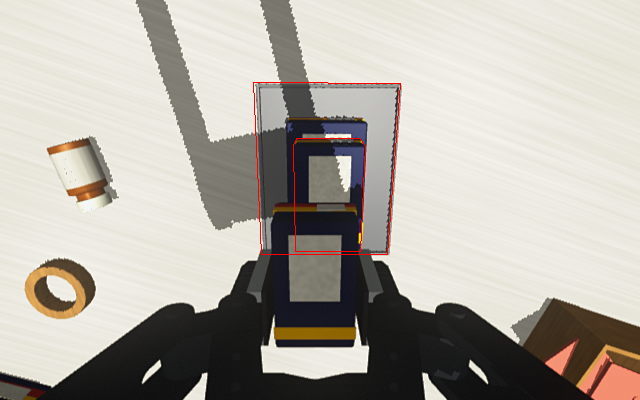

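The medium carton sits square on the large one, with its edges at x≈295–363 as predicted. I'll lower the small carton.

Scaled: 0.03 m is 6, 0.015 m is 3, 0.003 rad is 0.03.

```bash
echo '[{"trans": [0.2,2,6],"spin": 0.03},{"trans": [0,0,6]},{"trans": [0,0,3]},{},{}]' > rows.txt && python3 shift.py rows.txt; python3 plan.py .4935 .351 .0925 .3342
```

```text
t: 18.7
ee_pos: [0.4954, 0.349, 0.1024]
ee_rot: [-0.164, 0.986, -0.0, -0.0]
wrist_force: [1.1, -0.2, -0.5]
gripper_width: 0.0334
finger_force: 25.3
turn -0.005 then dx 0.0011 dy 0.0025 dz 0.0099 | pos [0.4954 0.349  0.1024] th 0.329 q6 -1.36->-1.29 t 18.7 w 0.0334
```

Scaled: 0.005 m is 1, 0.002 m is 0.4, -0.003 rad is -0.03.

```bash
echo '[{"trans": [0.2,0.4,1],"spin": -0.03},{"trans": [0,0,1]},{},{"trans": [0,0,0.2]},{}]' > rows.txt && python3 shift.py rows.txt; python3 plan.py .4935 .351 .0925 .3342
```

```text
t: 19.2
ee_pos: [0.4928, 0.3519, 0.0916]
ee_rot: [-0.166, 0.986, 0.0, 0.0]
wrist_force: [-0.5, -0.3, 0.5]
gripper_width: 0.0333
finger_force: 25.3
turn 0.000 then dx -0.0004 dy -0.0011 dz -0.0009 | pos [0.4928 0.3519 0.0916] th 0.334 q6 -1.35->-1.29 t 19.2 w 0.0333
```

Scaled: -0.03 m is -6, -0.02 m is -4.

```bash
echo '[{},{},{},{},{},{"trans": [0,0,-4]},{"trans": [0,0,-6]},{"trans": [0,0,-6]},{}]' > rows.txt && python3 shift.py rows.txt 0.085; python3 plan.py .52 .11 .16 .604 flip;python3 plan.py .52 .11 .16 .604
```

```text
t: 20.1
ee_pos: [0.4956, 0.3535, 0.1761]
ee_rot: [-0.166, 0.986, 0.002, 0.004]
wrist_force: [0.5, 0.7, -0.5]
gripper_width: 0.0847
finger_force: 0.0
turn 2.872 then dx -0.1182 dy 0.2143 dz 0.0161 | pos [0.4956 0.3535 0.1761] th 0.334 q6 -1.35->1.18 t 20.1 w 0.0847
turn -0.270 then dx 0.1182 dy -0.2143 dz 0.0161 | pos [0.4956 0.3535 0.1761] th 0.334 q6 -1.35->-1.97 t 20.1 w 0.0847
```

Scaled: 0.144 rad is 1.44.

```bash
echo '[{"spin": 1.44},{"spin": 1.44},{"spin": 1.44},{"spin": 1.44},{"spin": 1.44},{"spin": 1.44},{"spin": 1.44},{"spin": 1.44},{"spin": 1.44},{"spin": 1.44}]' > rows.txt && python3 shift.py rows.txt>/dev/null;  echo '[{"spin": 1.44},{"spin": 1.44},{"spin": 1.44},{"spin": 1.44},{"spin": 1.44},{"spin": 1.44},{"spin": 1.44},{"spin": 1.44},{"spin": 1.44},{"spin": 1.36}]' > rows.txt && python3 shift.py rows.txt; python3 plan.py .5623 .1437 .16 .604
```

```text
t: 22.1
ee_pos: [0.4923, 0.3515, 0.1705]
ee_rot: [0.956, 0.295, -0.001, 0.0]
wrist_force: [-0.4, -0.1, 0.3]
gripper_width: 0.085
finger_force: 0.0
turn -0.006 then dx -0.0604 dy 0.2108 dz 0.0105 | pos [0.4923 0.3515 0.1705] th -2.544 q6 1.52->1.22 t 22.1 w 0.0850
```

Careful with the scale: shifts go in units of 5 mm and turns go in units of 0.1 rad. That gives: 0.04 m is 8, 0.02 m is 4, -0.006 rad is -0.06.

```bash
echo '[{"trans": [-2,8,0],"spin": -0.06},{"trans": [-2,8,0]},{"trans": [-2,8,0]},{"trans": [-2,8,0]},{"trans": [-2,8,0]},{"trans": [-2,2,4]},{"trans": [0,0,4]},{}]' > rows.txt && python3 shift.py rows.txt; python3 plan.py .5623 .1437 .006 .604; python3 w.py w6 thick:0
```

```text
t: 22.9
ee_pos: [0.561, 0.1438, 0.1283]
ee_rot: [0.954, 0.299, -0.003, -0.0]
wrist_force: [-0.1, -0.6, -0.2]
gripper_width: 0.0848
finger_force: 0.0
turn 0.004 then dx 0.0010 dy 0.0008 dz 0.1223 | pos [0.561  0.1438 0.1283] th -2.534 q6 1.14->1.22 t 22.9 w 0.0848
```

View pics/w6.png

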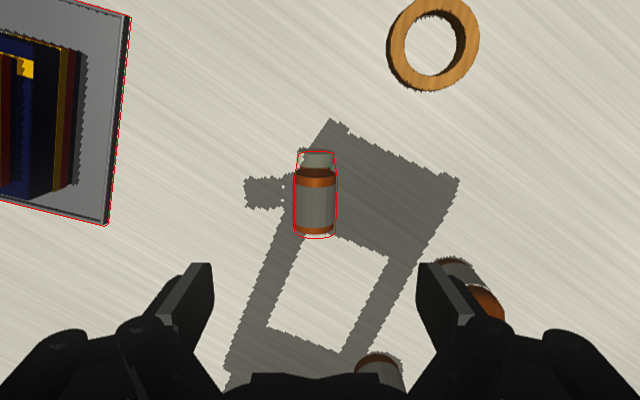

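The thick vial at (315,194) is inside its outline. I'll descend and grip.

```bash
echo '[{"trans": [0.2,0.2,8],"spin": 0.04},{"trans": [0,0,8]},{"trans": [0,0,6]},{"trans": [0,0,1]},{},{}]' > rows.txt && python3 shift.py rows.txt - 25; python3 plan.py .5623 .1437 .005 .604
```

```text
t: 23.55
ee_pos: [0.5667, 0.1456, 0.0181]
ee_rot: [0.954, 0.299, 0.002, 0.0]
wrist_force: [-0.5, -0.6, -0.5]
gripper_width: 0.0849
finger_force: 0.0
turn 0.002 then dx -0.0047 dy -0.0009 dz 0.0131 | pos [0.5667 0.1456 0.0181] th -2.535 q6 1.14->1.22 t 23.6 w 0.0849
```

Scaled: 0.006 m is 1.2, 0.0045 m is 0.9.

```bash
echo '[{"trans": [-0.6,-0.2,1.2]},{"trans": [0,0,0.9]},{},{}]' > rows.txt && python3 shift.py rows.txt && echo '[{},{},{},{},{},{},{},{}]' > rows.txt && python3 shift.py rows.txt 0.01; python3 plan.py .5623 .1437 .16 .3258;
```

```text
t: 23.95
ee_pos: [0.562, 0.144, 0.0061]
ee_rot: [0.954, 0.298, 0.0, 0.0]
wrist_force: [0.6, -0.0, -0.5]
gripper_width: 0.0852
finger_force: 0.0
t: 24.75
ee_pos: [0.562, 0.1441, 0.006]
ee_rot: [0.954, 0.298, 0.0, -0.0]
wrist_force: [-0.5, -0.0, 2.1]
gripper_width: 0.0309
finger_force: 25.5
turn 0.280 then dx 0.0001 dy 0.0005 dz -0.1540 | pos [0.562  0.1441 0.006 ] th -2.536 q6 1.14->1.50 t 24.8 w 0.0309
```

Scaled: -0.04 m is -8, -0.02 m is -4, 0.094 rad is 0.94.

```bash
echo '[{"trans": [0,0,-4]},{"trans": [0,0,-8],"spin": 0.93},{"trans": [0,0,-8],"spin": 0.93},{"trans": [0,0,-8],"spin": 0.94},{"trans": [0,0,-4]},{}]' > rows.txt && python3 shift.py rows.txt; python3 plan.py .4397 -.3026 .13 .3258;
```

```text
t: 25.35
ee_pos: [0.5645, 0.1445, 0.1695]
ee_rot: [0.987, 0.162, 0.004, -0.0]
wrist_force: [0.9, 0.5, -0.1]
gripper_width: 0.0312
finger_force: 25.2
turn 0.000 then dx -0.2613 dy 0.3836 dz 0.0395 | pos [0.5645 0.1445 0.1695] th -2.816 q6 1.42->0.64 t 25.4 w 0.0312
```

Scaled: 0.038 m is 7.6, -0.026 m is -5.2.

```bash
echo '[{"trans": [-5.2,7.6,0]},{"trans": [-5.2,7.6,0]},{"trans": [-5.2,7.6,0]},{"trans": [-5.2,7.6,0]},{"trans": [-5.2,7.6,0]},{"trans": [-5.2,7.6,0]},{"trans": [-5.2,7.6,0]},{"trans": [-5.2,7.6,0]},{"trans": [-5.2,7.6,0]},{"trans": [-5.2,7.6,0]}]' > rows.txt && python3 shift.py rows.txt; echo '[{"trans": [0,0,4]},{"trans": [0,0,4]},{}]' > rows.txt && python3 shift.py rows.txt;python3 plan.py .4397 -.3026 .015 .3258; python3 w.py w7 cradle:0
```

```text
t: 26.35
ee_pos: [0.4356, -0.3002, 0.1641]
ee_rot: [0.987, 0.162, -0.001, -0.001]
wrist_force: [1.2, -0.3, -0.1]
gripper_width: 0.0309
finger_force: 25.3
t: 26.65
ee_pos: [0.4342, -0.2976, 0.1219]
ee_rot: [0.987, 0.162, -0.003, -0.003]
wrist_force: [-1.2, -0.3, 0.1]
gripper_width: 0.0312
finger_force: 25.3
turn -0.001 then dx 0.0037 dy 0.0065 dz 0.1069 | pos [ 0.4342 -0.2976  0.1219] th -2.817 q6 0.57->0.64 t 26.6 w 0.0312
```

View pics/w7.png

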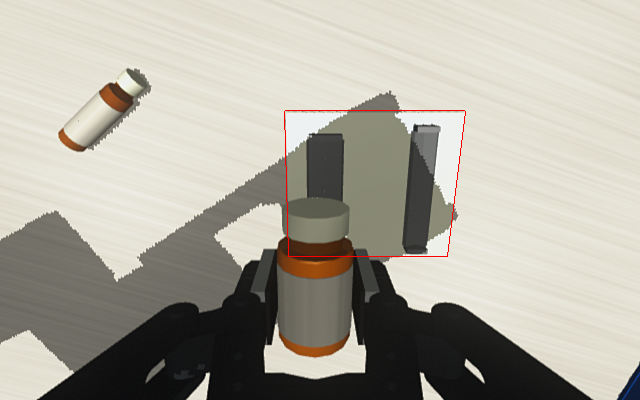

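The cradle outline fits and the wide trough at (325,165) lies ahead of the vial. I'll lower it.

```bash
echo '[{"trans": [0.6,1.2,6]},{"trans": [0,0,6]},{"trans": [0,0,5]},{},{}]' > rows.txt && python3 shift.py rows.txt; python3 plan.py .4397 -.3026 .015 .3258
```

```text
t: 27.2
ee_pos: [0.4424, -0.3036, 0.0412]
ee_rot: [0.987, 0.163, -0.0, -0.0]
wrist_force: [-0.1, -0.4, 0.0]
gripper_width: 0.0311
finger_force: 25.3
turn 0.001 then dx -0.0022 dy -0.0018 dz 0.0262 | pos [ 0.4424 -0.3036  0.0412] th -2.815 q6 0.56->0.64 t 27.2 w 0.0311
```

Scaled: 0.01 m is 2, 0.007 m is 1.4.

```bash
echo '[{"trans": [-0.4,-0.2,2]},{"trans": [0,0,1.4]},{"trans": [0,0,0.6]},{},{}]' > rows.txt && python3 shift.py rows.txt; python3 plan.py .4397 -.3026 .015 .3258
```

```text
t: 27.7
ee_pos: [0.44, -0.3037, 0.0211]
ee_rot: [0.987, 0.162, 0.0, 0.0]
wrist_force: [0.1, -0.2, -1.4]
gripper_width: 0.0312
finger_force: 25.3
turn -0.000 then dx 0.0001 dy -0.0011 dz 0.0061 | pos [ 0.44   -0.3037  0.0211] th -2.816 q6 0.56->0.64 t 27.7 w 0.0312
```

Scaled: 0.003 m is 0.6, 0.002 m is 0.4.

```bash
echo '[{"trans": [0,-0.2,0.6]},{"trans": [0,0,0.4]},{},{}]' > rows.txt && python3 shift.py rows.txt;python3 plan.py .4397 -.3026 .015 .3258
```

```text
t: 28.1
ee_pos: [0.4395, -0.3026, 0.0158]
ee_rot: [0.987, 0.162, -0.0, -0.0]
wrist_force: [0.5, -0.6, -0.6]
gripper_width: 0.0314
finger_force: 25.3
turn -0.000 then dx 0.0002 dy 0.0001 dz 0.0008 | pos [ 0.4395 -0.3026  0.0158] th -2.816 q6 0.56->0.64 t 28.1 w 0.0314
```

```bash
echo '[{"trans": [0,0,0.3]},{}]' > rows.txt && python3 shift.py rows.txt; echo '[{},{},{},{},{"trans": [0,0,-2]},{"trans": [0,0,-6]},{"trans": [0,0,-8]},{"trans": [0,0,-6]},{}]' > rows.txt && python3 shift.py rows.txt 0.06; python3 plan.py .445 -.1346 .13 -.5665
```

```text
t: 28.3
ee_pos: [0.4395, -0.3026, 0.0143]
ee_rot: [0.987, 0.162, -0.0, -0.0]
wrist_force: [0.2, -0.1, -1.7]
gripper_width: 0.0311
finger_force: 25.3
t: 29.2
ee_pos: [0.4424, -0.3049, 0.1296]
ee_rot: [0.987, 0.162, 0.003, 0.004]
wrist_force: [0.2, -0.5, -0.1]
gripper_width: 0.0598
finger_force: 0.0
turn 0.892 then dx -0.0892 dy -0.1451 dz -0.0004 | pos [ 0.4424 -0.3049  0.1296] th -2.816 q6 0.56->1.84 t 29.2 w 0.0598
```

```bash
echo '[{"spin": 1.49},{"spin": 1.49},{"spin": 1.49},{"spin": 1.49},{"spin": 1.49},{"spin": 1.47},{"trans": [-6,-9.6,0]},{"trans": [-6,-9.6,0]},{"trans": [-5.8,-9.8,0]},{}]' > rows.txt && python3 shift.py rows.txt ; echo '[{}]' > rows.txt && python3 shift.py rows.txt >/dev/null; python3 plan.py .445 -.1346 .004 -.5665; python3 w.py w8 thin:0 cradle:0
```

```text
t: 30.2
ee_pos: [0.4393, -0.1467, 0.1238]
ee_rot: [0.961, -0.277, -0.002, -0.001]
wrist_force: [0.1, -0.2, 0.4]
gripper_width: 0.0601
finger_force: 0.0
turn 0.004 then dx -0.0061 dy -0.0160 dz 0.1204 | pos [ 0.4416 -0.1514  0.1244] th 2.579 q6 1.71->1.84 t 30.3 w 0.0603
```

View pics/w8.png

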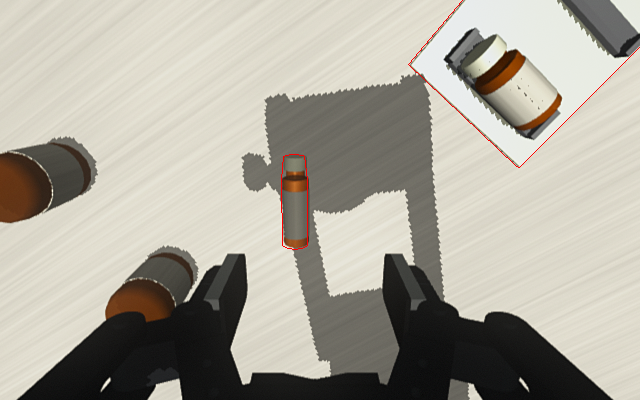

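The thin vial at (295,202) matches its outline, and the thick vial at (515,87) is seated between its end stops. I'll approach the thin vial.

Scaled: -0.016 m is -3.2, 0.04 m is 8, 0.004 rad is 0.04.

```bash
echo '[{"trans": [-1.2,-3.2,0],"spin": 0.04},{"trans": [0,0,8]},{"trans": [0,0,8]},{"trans": [0,0,4]},{},{}]' > rows.txt && python3 shift.py rows.txt - 20; python3 plan.py .445 -.1346 .004 -.5665
```

```text
t: 30.95
ee_pos: [0.4457, -0.1373, 0.0243]
ee_rot: [0.959, -0.282, -0.0, 0.0]
wrist_force: [0.6, 0.6, -0.3]
gripper_width: 0.0599
finger_force: 0.0
turn -0.006 then dx -0.0020 dy -0.0019 dz 0.0203 | pos [ 0.4457 -0.1373  0.0243] th 2.570 q6 1.75->1.84 t 30.9 w 0.0599
```

```bash
echo '[{"trans": [-0.4,-0.4,2],"spin": -0.04},{"trans": [0,0,1.2]},{"trans": [0,0,0.6]},{},{}]' > rows.txt && python3 shift.py rows.txt; python3 plan.py .445 -.1346 .004 -.5665; echo '[{},{},{},{},{},{},{}]' > rows.txt && python3 shift.py rows.txt 0.005; python3 plan.py .445 -.1346 .15 .3258
```

```text
t: 31.45
ee_pos: [0.445, -0.1332, 0.0056]
ee_rot: [0.96, -0.279, 0.0, 0.0]
wrist_force: [0.4, -0.9, -0.0]
gripper_width: 0.0598
finger_force: 0.0
turn 0.000 then dx 0.0008 dy 0.0012 dz 0.0016 | pos [ 0.445  -0.1332  0.0056] th 2.576 q6 1.76->1.84 t 31.4 w 0.0598
t: 32.15
ee_pos: [0.4449, -0.1333, 0.0056]
ee_rot: [0.96, -0.279, 0.0, 0.0]
wrist_force: [-0.1, 0.1, 3.9]
gripper_width: 0.0193
finger_force: 21.4
turn -0.892 then dx -0.0004 dy 0.0013 dz -0.1444 | pos [ 0.4449 -0.1333  0.0056] th 2.575 q6 1.76->0.95 t 32.1 w 0.0193
```

Scaled: -0.03 m is -6, -0.02 m is -4, -0.149 rad is -1.49.

```bash
echo '[{"trans": [0,0,-4]},{"trans": [0,0,-6],"spin": -1.49},{"trans": [0,0,-6],"spin": -1.49},{"trans": [0,0,-4],"spin": -1.49},{"trans": [0,0,-4],"spin": -1.49},{"spin": -1.49},{"spin": -1.47},{}]' > rows.txt && python3 shift.py rows.txt; python3 plan.py .4628 -.3708 .12 .3258
```

```text
t: 32.95
ee_pos: [0.4445, -0.1331, 0.1254]
ee_rot: [0.987, 0.162, -0.0, -0.0]
wrist_force: [-0.8, -0.8, -0.9]
gripper_width: 0.019
finger_force: 21.1
turn 0.000 then dx -0.0588 dy 0.2310 dz 0.0054 | pos [ 0.4445 -0.1331  0.1254] th -2.815 q6 0.86->0.57 t 33.0 w 0.0190
```

Scaled: 0.04 m is 8, 0.0385 m is 7.7.

```bash
echo '[{"trans": [-2,7.7,0]},{"trans": [-2,7.7,0]},{"trans": [-2,7.7,0]},{"trans": [-2,7.7,0]},{"trans": [-2,7.7,0]},{"trans": [-1.8,7.7,0]},{},{"trans": [0,0,8]},{"trans": [0,0,6]},{}]' > rows.txt && python3 shift.py rows.txt;echo '[{}]' > rows.txt && python3 shift.py rows.txt>/dev/null; python3 plan.py .4628 -.3708 .0145 .3258; python3 w.py w9 cradle:0
```

```text
t: 33.95
ee_pos: [0.4594, -0.3675, 0.0509]
ee_rot: [0.987, 0.161, -0.003, -0.004]
wrist_force: [-0.9, 0.5, -0.4]
gripper_width: 0.019
finger_force: 21.1
turn -0.001 then dx 0.0002 dy 0.0010 dz 0.0403 | pos [ 0.4623 -0.3699  0.0548] th -2.817 q6 0.50->0.57 t 34.0 w 0.0192
```

View pics/w9.png

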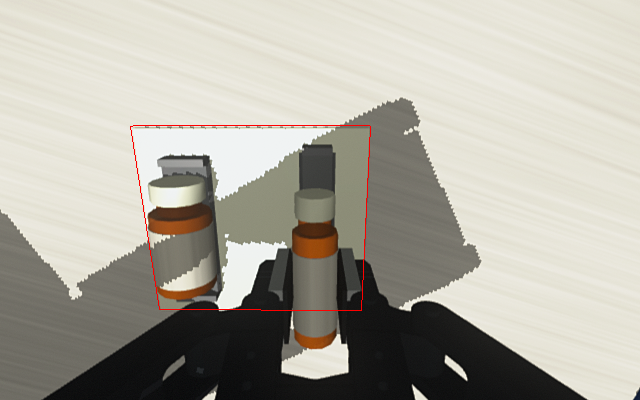

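The cradle outline fits again, and the narrow trough's far stop at (317,148) is in line with the thin vial. I'll lower it.

Scaled: 0.02 m is 4, 0.01 m is 2.

```bash
echo '[{"trans": [0,0.2,4]},{"trans": [0,0,2]},{"trans": [0,0,1]},{},{}]' > rows.txt && python3 shift.py rows.txt; python3 plan.py .4628 -.3708 .0145 .3258
```

```text
t: 34.6
ee_pos: [0.4635, -0.3721, 0.0211]
ee_rot: [0.987, 0.162, 0.0, 0.0]
wrist_force: [0.5, 0.1, 0.1]
gripper_width: 0.0189
finger_force: 21.1
turn -0.000 then dx -0.0003 dy -0.0015 dz 0.0066 | pos [ 0.4635 -0.3721  0.0211] th -2.816 q6 0.50->0.57 t 34.6 w 0.0189
```

```bash
echo '[{"trans": [0,-0.2,0.8]},{"trans": [0,0,0.4]},{"trans": [0,0,0.2]},{},{}]' > rows.txt && python3 shift.py rows.txt; python3 plan.py .4628 -.3708 .0145 .3258
```

```text
t: 35.1
ee_pos: [0.4629, -0.371, 0.0134]
ee_rot: [0.987, 0.162, 0.0, 0.0]
wrist_force: [0.2, 0.8, -0.7]
gripper_width: 0.0191
finger_force: 21.1
turn -0.000 then dx -0.0000 dy -0.0002 dz -0.0011 | pos [ 0.4629 -0.371   0.0134] th -2.816 q6 0.50->0.57 t 35.1 w 0.0191
```

Scaled: -0.04 m is -8, -0.03 m is -6.

```bash
echo '[{},{},{},{},{"trans": [0,0,-2]},{"trans": [0,0,-6]},{"trans": [0,0,-8]},{"trans": [0,0,-8]},{"trans": [0,0,-4]},{}]' > rows.txt && python3 shift.py rows.txt 0.045; python3 plan.py .42 -.02 .2 .3258
```

```text
t: 36.1
ee_pos: [0.465, -0.3728, 0.1582]
ee_rot: [0.987, 0.162, 0.003, 0.004]
wrist_force: [0.3, -0.8, -0.2]
gripper_width: 0.0455
finger_force: 0.0
turn 0.000 then dx 0.0703 dy -0.3487 dz -0.0418 | pos [ 0.465  -0.3728  0.1582] th -2.816 q6 0.50->1.20 t 36.1 w 0.0455
```

Scaled: -0.039 m is -7.8, -0.036 m is -7.2.

```bash
echo '[{"trans": [1.6,-7.8,-1]},{"trans": [1.6,-7.8,-1]},{"trans": [1.6,-7.8,-1]},{"trans": [1.6,-7.8,-1]},{"trans": [1.6,-7.8,-1]},{"trans": [1.6,-7.8,-1]},{"trans": [1.6,-7.8,-1]},{"trans": [1.6,-7.8,-1]},{"trans": [1.4,-7.2,0]},{}]' > rows.txt && python3 shift.py rows.txt | head -2; python3 - <<'E'
from h import *
from cell import arm
import json
r=json.load(open("poses.json"));T,C=np.array(r['tray']),np.array(r['cradle']);c=arm.calibration("top");im=arm.grab_frame("top")
v=cv2.resize(im,None,fx=4,fy=4,interpolation=cv2.INTER_CUBIC)[:,:,::-1].copy()
def dr(m,p,z):
    q=(proj(c,place(m,p,z))+.5)*4-.5;cv2.polylines(v,[cv2.convexHull(q.astype(np.int32))],1,(0,0,255),1)
for n,z in(('large',.003),('medium',.048),('small',.084)):dr(M[n],T,z)
for n,y,z in(('thick',.036,.008),('thin',-.036,.008)):
    p=C.copy();p[:2]=place(np.array([[0,y,0]]),C)[0,:2];dr(M[n],p,z)
for n in 'abc':dr(bottle(),r['bottle_'+n],0)
def crop(n,o,h=160,w=160):
    u=proj(c,[[o[0],o[1],.03]])[0]*4;x,y=u.astype(int);return v[y-h:y+h,x-w:x+w]
L=cv2.resize(crop(0,T),(400,400));Rr=cv2.resize(crop(0,C),(400,400))
B=cv2.resize(v[560:1100,1000:1720],(267,200))
out=np.zeros((600,800,3),np.uint8);out[:400]=np.hstack([L,Rr]);out[400:,:267]=B
cv2.imwrite("pics/end.png",out)
E
```

```text
t: 37.1
ee_pos: [0.4162, -0.0148, 0.1926]
```

View pics/end.png

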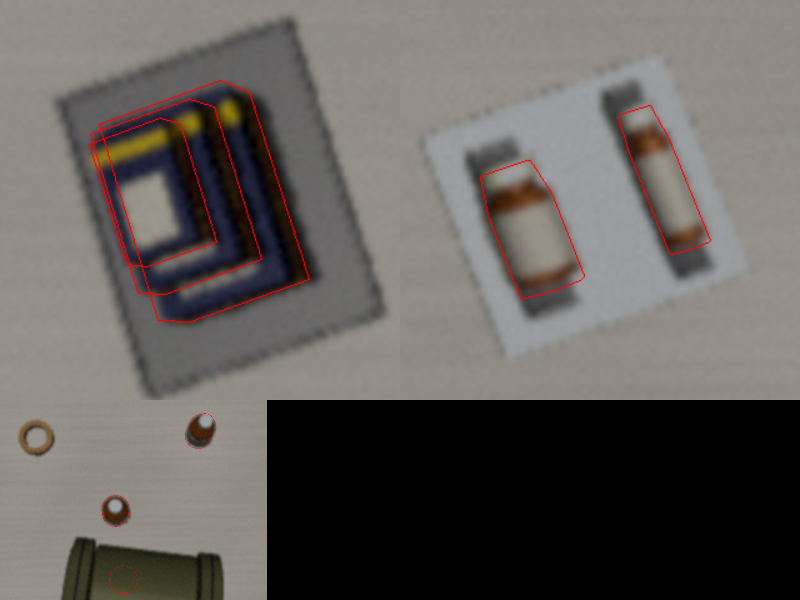

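The stack matches its ideal outlines within a few millimetres. Both vials are seated mid-trough within about 2 mm. Two bottles are on their starting outlines; the third is hidden under the arm, but the gripper never went near it at bottle height.

```bash
python3 -c "
from cell import arm
print(arm.close_job())"
```

```text
the job is handed in; nothing more can be done
None
```

Job handed in at about 37 s, verdict not shown: in the last top view the three cartons were stacked centred in the tray, both vials lay in their troughs, and two bottles stood where they started; the third was hidden by the arm and went unchecked.

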